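# Clamp the flow cell and hold the probe through guide and cell

## Robot

A 6-joint arm with a two-finger parallel gripper is mounted at the origin on the work surface. World frame = base frame: x ahead of the robot, y to its left, z up, the work surface at z = 0. Lengths are in mm, angles in rad, forces in N, time in s.
With the tool pointing down it reaches from about 300 to 850 mm from the base axis. Payload 4.2 kg.
Tool frame: the origin (TCP) lies on the front face of the gripper's body, between the roots of the fingers; the fingertips stand 78 mm ahead of it and the grasp point (between the pads) lies 60 mm ahead of it; z points along the fingers, y is the line along which they close (so a half turn about z gives the same grasp; the last joint's range is limited). The gripper opens to 91 mm and grips with 3 to 60 N. Pads are 32 mm wide; open, the fingers measure 118 mm over their backs; the gripper's body (76 mm by 178 mm) begins 60 mm behind the grasp point.
Start: joints at [1.279, 0.32, 1.565, -0, 1.257, -0.02], TCP at [154.368, 553.9, 292.276] pointing down, gripper open.
Joint ranges: [-3.11, 3.11], [-0.84, 2.01], [0.21, 2.61], [-1.34, 4.49], [0.05, 2.63], [-2.56, 2.56]. Speed limits (rad/s): [2.57, 2.57, 3.14, 3.14, 3.14, 3.14].

## Interface

Orientations are given as [roll, pitch, yaw] about the fixed x, y, z axes, in that order (R = Rz(yaw) Ry(pitch) Rx(roll)).
In Python, from rig import sense, grab_frame, calibration, hand_in gives the robot as it stands. The module is installed in compiled form; this text tells all that it offers.
- The arm moves only by the shell command python3 -m inch 'ROWS'. ROWS is a JSON object whose one key "moves" holds a list of rows, each an object with "linear": the shift along the world's x, y, z in units of 25 mm (1.0 is 25 mm), a list of three; "turn": the turn about the world's z in units of 6 degrees (1.0 is 6 degrees); "claw": the closure, from -1 (fully open) to 1 (shut). A call has 1 to 8 rows; each row shifts and turns the commanded pose from where the row before left it; what a row does not reach is not made up. A row lasts 1/12 s, in which the tool goes at most 41.7 mm and 7.16 degrees, less where a joint would pass 70% of its speed; a pose out of reach is approached as far as the arm can. A call is refused whole if a number of a shift passes 1 or a number of a turn 1, either way. A call with a gripper value outside its range is refused whole. The fingers move at their own pace and stop on an object; the grip force is fixed at half the most. Time passes only in rows, so rows that do not move let the fingers close. It gives the time, the measured TCP pose, the force, the opening and the grip force at its end, in the units of the state.
- sense(): the state, without advancing time (a new reading comes with each control period).
- grab_frame(name): name is "side" or "top" or "wrist"; returns (picture, depth): 384x512x3 uint8, red, green, blue; 384x512 float32, mm along the optical axis (not along the pixel's ray), 0 where there is no reading.
- calibration(name): a dict with "intrinsics" (3x3 intrinsics, pixels), "origin" and "orientation" of the camera in the world. Camera axes: x right, y up, looking along -z (the intrinsics and any distortion apply to the point x, -y, -z); pixel columns grow to the right and rows downward; lengths in mm; the calibration is good to about 2 mm. The wrist camera is an equidistant fisheye: a pixel r from the principal point sees the ray r / f radians off the axis. A picture is of the moment at which its call begins: read the wrist's pose just before it. calibration takes no time and is no camera call; for the wrist camera it gives the pose at the moment of the call.
- hand_in(): hands the job in; it is judged then, once.
The state is a dict: "t": time; "joint_positions": joint angles; "joint_velocities": joint speeds; "tau": joint torques, N m; "tool_pos": TCP position; "orientation": TCP orientation; "ft_force": force on the tool from outside, world axes, zero at the start; "torque": the same for the moment, N m; "gripper_width": finger opening in mm; "grip_force": force on a finger pad.
Only numpy, scipy, OpenCV 4.12 (cv2) and the standard library are available. Lean on these libraries where they do the work, as an engineer would, in place of code of your own. Each camera call takes 0.05 s, during which the arm holds its last target. There are 200 camera calls.

## Task

First swing the clamp's crank clockwise (seen from above) until it goes no further and the sliding jaw holds the white flow cell firmly home against the fixed jaw. Then take the long thin-stemmed probe from the rack by its head, thread it down through the guide arm into the cell's bore, and finish while still holding it there: upright and still, tip about halfway down the bore or a little more but off the bottom, collar clear above the guide. Leave the other probes and the bench things where they are.

Things in the scene. Friction and masses are not known exactly. Their poses are not given: they have to be found in the camera images.
- clamp: Fixed bench clamp. Base plate 110 (x) x 290 (y) x 14 mm; origin: centre of its underside, on the bench, z up. Along its y: crank at -95 mm, sliding jaw, flow cell, fixed jaw (inner face at +75, 64 mm tall), column at +99 to +121. From the column a guide arm 36 mm wide reaches over the cell, 95 to 115 mm above the bench: the top of the clamp. Strips centre the cell in x (0.75 mm play).
- guide (a point): Centre of the upper mouth of the guide bushing in the arm, 115 mm above the bench: a vertical round through hole, 13 mm bore, 20 mm long, with a 2.5 mm chamfer. It lies at (0, +50 mm) in the clamp's frame, exactly above the cell's bore once the cell is home. Axes as the clamp's.
- crank_axis (a point): On the vertical axis of the crank, at the middle height of its knob (92 mm above the bench), at (0, -95 mm) in the clamp's frame.
- crank_knob (a point): Centre of the crank's upright black knob: 18 mm diameter, 38 mm tall (73 to 111 mm above the bench), spins freely on its pin, 45 mm from the crank axis; below it is the crank arm (64 to 72 mm). Pinch it from above. Its own turning does not matter.
- crank (a joint): Crank angle, rad, grows clockwise seen from above; 0 = knob on the clamp's -x side of the axis, pi/2 = on its +y side; starts at 0 to 0.9. The jaw moves 8 mm per rad, meets the cell, pushes it along; at 3.75 the cell is home, then the sprung pad tightens (6 N per mm of jaw) up to the crank's stop at 4.2. Aim for 3.95 to 4.2. Takes 5 to 9 N at the knob; stays where left.
- jaw: Dark sliding jaw with a sprung pad in front, 50 mm wide, 24 mm thick, top 64 mm above the bench. Its origin is not on the jaw: it coincides with the clamp's origin when fully open and moves with the jaw along the clamp's +y, towards the fixed jaw; the pad's face is 5 mm to the -y side of it. 30 mm along: pad meets a cell that is home; it yields up to 4 mm (6 N/mm).
- cell: Flow cell: loose white plastic block 50 x 50 x 46 mm, about 0.25 kg, standing on the clamp's base plate (14 mm above the bench) between the jaws. Origin: centre of its underside, z up. Home when its centre is at y = +50 mm in the clamp's frame; starts 6 to 18 mm short of that.
- cell_bore (a point): Centre of the upper mouth of the cell's vertical bore, on the cell's top face (60 mm above the bench): 15 mm diameter, through the full 46 mm down to the clamp's base plate, 2.5 mm chamfer.
- rack: Fixed white probe rack: top plate 70 (x) x 220 (y) x 10 mm, its top 125 mm above the bench, carried by end walls; open to the front and back. Three 18 mm holes at y = -65, 0, +65 mm along the rack's own y. Origin: centre of its underside, z up. The three probes hang in it by their collars, in any order; the heads' tops reach 170 mm.
- probe: The long thin probe to use: steel stem 10 mm diameter and 110 mm long below a round black head 24 mm diameter; head 45 mm tall including a collar at its foot, 30 mm diameter and 6 mm thick. About 0.09 kg. Origin: centre of the collar's underside, z up along the head. Hangs upright in the rack with its origin 125 mm above the bench.
- probe_tip (a point): Lower end of that probe's stem, 110 mm below its origin; last 4 mm tapered.
- short_probe: Leave alone: same head and collar as the long probe, 10 mm stem only 50 mm long. Origin: collar underside.
- fat_probe: Leave alone: 15 mm thick stem 110 mm long, wider lower head 32 mm diameter, 30 mm tall. Origin: collar underside.
- sample_bottle: Bystander, leave alone: white plastic bottle, 60 mm diameter, 130 mm tall; origin at its underside's centre.
- reagent_jar: Bystander, leave alone: amber glass jar with black lid, 52 mm diameter, 60 mm tall; origin at its underside's centre.
- black_cup: Bystander, leave alone: small black open cup, 56 mm diameter, 40 mm tall; origin at its underside's centre.
- beaker: Bystander, leave alone: glass beaker, 70 mm diameter, 85 mm tall; origin at its underside's centre.
- wrench: Bystander, leave alone: steel wrench, 130 mm long, lying flat; origin at its underside's centre.
- spare_collar: Bystander, leave alone: loose steel ring, 44 mm diameter, 14 mm tall; origin at its underside's centre.
Mind the look-alikes: they are no part of the job. Leave any orange look-alike of the probe alone. There is more than one size of the cell; the job needs the smaller.

How it is judged:
By the outcome, as a careful person would: the job done as asked, in the order asked, and still so for the second after the job is handed in, while the arm keeps its last pose, push and grip.
It also fails if it takes over 72 s, if anything falls off the work surface, if the arm or the gripper's body presses on something with over 40 N, if the wrist force passes 120 N, or if a joint passes its speed limit or range.

## Working session

There is one attempt and no reset: what is moved stays moved. The work goes in short steps, Python scripts to look and compute and a shell command to move; the robot and the scene stay as the last step left them, time stands still between calls to the robot, and variables do not carry over. Pictures are saved under pics/ and viewed, at most 10 in all, crops included, and the job is handed in when it is done.

```bash
mkdir -p pics; cat > h.py <<'E'
import numpy as np, cv2
from rig import *
def shot(n,fn):
    c=calibration(n); p,d=grab_frame(n); np.savez('pics/'+fn+'.npz',p=p,d=d,K=c['intrinsics'],o=c['origin'],R=np.array(c['orientation'],dtype=float))
    cv2.imwrite('pics/'+fn+'.png',p[:,:,::-1]); return p,d,c
E
python3 - <<'E'
from h import *
for n in ('side','top','wrist'):
    p,d,c=shot(n,n+'0'); print(n,c)
s=sense();print(s)
a=cv2.imread('pics/top0.png');cv2.imwrite('pics/top0b.png',cv2.resize(a,(800,600)))
a=cv2.imread('pics/side0.png');cv2.imwrite('pics/side0b.png',cv2.resize(a,(800,600)))
E
```

```text
side {'intrinsics': array([[490.1658642 ,   0.        , 252.19804931],
       [  0.        , 490.1658642 , 188.09690154],
       [  0.        ,   0.        ,   1.        ]]), 'origin': array([284.18084206, 835.50084469, 869.38846411]), 'orientation': array([ 0.83282397, -0.01724222, -2.75581069])}
top {'intrinsics': array([[381.77976555,   0.        , 257.84323162],
       [  0.        , 381.77976555, 192.17975185],
       [  0.        ,   0.        ,   1.        ]]), 'origin': array([ 364.76970164,   36.41883281, 1082.35169042]), 'orientation': array([ 2.10776605e-01,  1.51700295e-03, -1.54282112e+00])}
wrist {'intrinsics': array([[297.31863964,   0.        , 255.17612727],
       [  0.        , 297.31863964, 188.1772123 ],
       [  0.        ,   0.        ,   1.        ]]), 'origin': array([ 87.6053626 , 572.01250776, 382.68047913]), 'orientation': array([-2.46990902e-01,  9.75488057e-04,  1.29912944e+00])}
{'t': 0.15, 'joint_positions': array([ 1.27898705e+00,  3.20128332e-01,  1.56540711e+00, -5.71850992e-06,
        1.25741499e+00, -1.99688436e-02]), 'joint_velocities': array([ 0.00066738, -0.00212246, -0.00387067, -0.00072737,  0.00062507,
       -0.00076534]), 'tau': array([ 6.70023037e-04, -4.12772512e+01, -2.32156599e+01,  7.29166833e-02,
        4.34248138e-02, -9.06646824e-05]), 'tool_pos': array([154.29094875, 553.61462014, 291.61972902]), 'orientation': array([-3.14023503e+00, -2.16750261e-05,  2.86975397e+00]), 'ft_force': array([ 0.17985164,  0.54346216, -0.33322615]), 'torque': array([-0.05862311, -0.01608833, -0.01692927]), 'grip_force': 0.0, 'gripper_width': 91.10406720728325}
```

View pics/top0b.png

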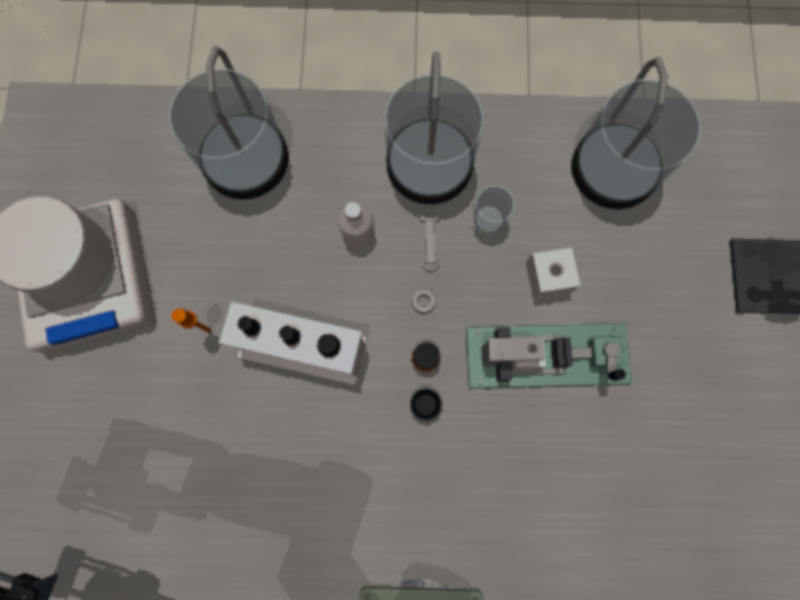

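View pics/side0b.png

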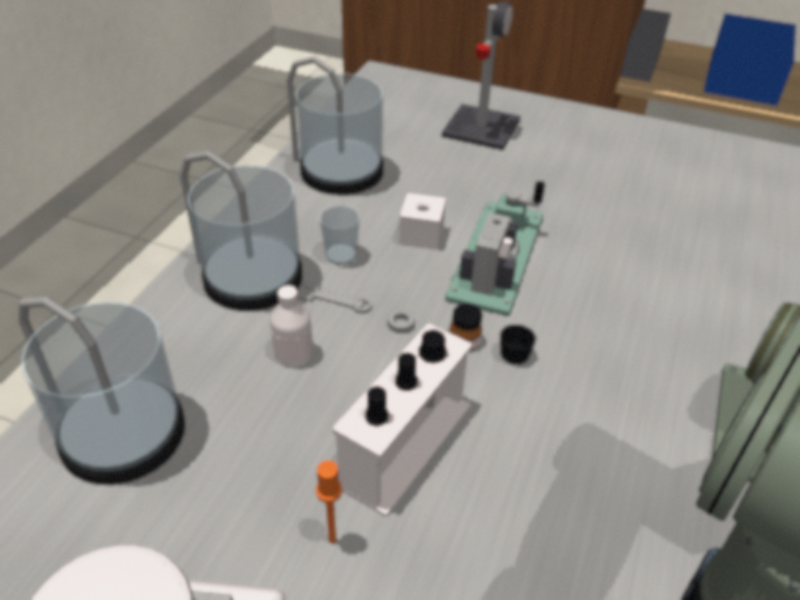

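The top view shows the clamp (green base, 548,355; crank knob 617,375), and the rack with heads at (248,326), (289,335) and a wide one at (328,345). The larger look-alike block is at (556,270) and the orange probe at (183,318). Next I measure the poses.

```bash
cat >> h.py <<'E'
from scipy.spatial.transform import Rotation as Ro
def cam(fn):
    z=np.load('pics/'+fn+'.npz'); return z['p'],z['d'],z['K'],z['o'],Ro.from_euler('xyz',z['R']).as_matrix()
def ray(K,R,uv,fish=False):
    uv=np.atleast_2d(uv).astype(float); x=(uv[:,0]-K[0,2])/K[0,0]; y=(uv[:,1]-K[1,2])/K[1,1]
    if fish:
        r=np.hypot(x,y)+1e-12; v=np.stack([x/r*np.sin(r),-y/r*np.sin(r),-np.cos(r)],1)
    else: v=np.stack([x,-y,-np.ones_like(x)],1)
    return v@R.T
def onz(K,o,R,uv,z,fish=False):
    v=ray(K,R,uv,fish); return o+v*((z-o[2])/v[:,2])[:,None]
def pts(K,o,R,d):  # depth cloud
    vv,uu=np.mgrid[:384,:512]; v=ray(K,R,np.stack([uu.ravel(),vv.ravel()],1))
    return (o+v*d.ravel()[:,None]).reshape(384,512,3)
def rect(P):
    (c,s,a)=cv2.minAreaRect(P[:,:2].astype(np.float32)); return c,s,a
E
python3 - <<'E'
from h import *
p,d,K,o,R=cam('top0'); P=pts(K,o,R,d)
hsv=cv2.cvtColor(p,cv2.COLOR_RGB2HSV); H,S,V=cv2.split(hsv)
print('table z',np.median(P[270:300,280:330,2]))
g=((H>60)&(H<95)&(S>50)).astype(np.uint8); g[:190]=0; g[260:]=0; g[:,:280]=0
vv,uu=np.nonzero(g); G=onz(K,o,R,np.stack([uu,vv],1),14); print('base',rect(G), len(uu))
# rack by depth height
m=(abs(P[:,:,2]-125)<8); m[:, :130]=0; m[:,240:]=0; m[:180]=0;m[250:]=0
vv,uu=np.nonzero(m); print('rack',rect(onz(K,o,R,np.stack([uu,vv],1),125)),len(uu), P[m][:,2].mean())
for nm,(u0,u1,v0,v1) in dict(h1=(150,172,195,220),h2=(175,195,200,225),h3=(198,222,205,232),knob=(383,405,230,246)).items():
    k=V<60; q=np.zeros_like(k); q[v0:v1,u0:u1]=1; k&=q
    Q=P[k]; zt=np.percentile(Q[:,2],90); t=Q[Q[:,2]>zt-6]; vv,uu=np.nonzero(k&(P[:,:,2]>zt-6)); z=111 if nm=='knob' else (155 if nm=='h3' else 170)
    X=onz(K,o,R,np.stack([uu,vv],1),z); print(nm,zt,len(uu),'cen',(X.min(0)+X.max(0))/2,X.max(0)-X.min(0))
for n,b in (('top0',(280,420,195,255)),):
    a=cv2.imread('pics/top0.png')[195:255,290:410]; cv2.imwrite('pics/c1.png',cv2.resize(a,(800,400),interpolation=cv2.INTER_CUBIC))
E
```

```text
table z 0.6514293171309191
base ((500.17449951171875, -218.61257934570312), (106.57437133789062, 283.6282043457031), 3.2448554039001465) 1270
rack ((503.11260986328125, 225.75271606445312), (221.2316131591797, 70.58294677734375), 78.49845123291016) 2021 126.07309545561667
h1 172.2066599671295 59 cen [512.96065749 283.7539734  170.        ] [26.61887039 26.03859894  0.        ]
h2 172.16142711531666 59 cen [503.45062279 221.40453558 170.        ] [19.64467698 17.58438196  0.        ]
h3 158.07138596311273 114 cen [489.03498549 159.72578343 155.        ] [27.39065057 27.31471851  0.        ]
knob 112.39659296999487 37 cen [ 460.8508429  -309.58337963  111.        ] [15.38769027 15.54627353  0.        ]
```

View pics/c1.png

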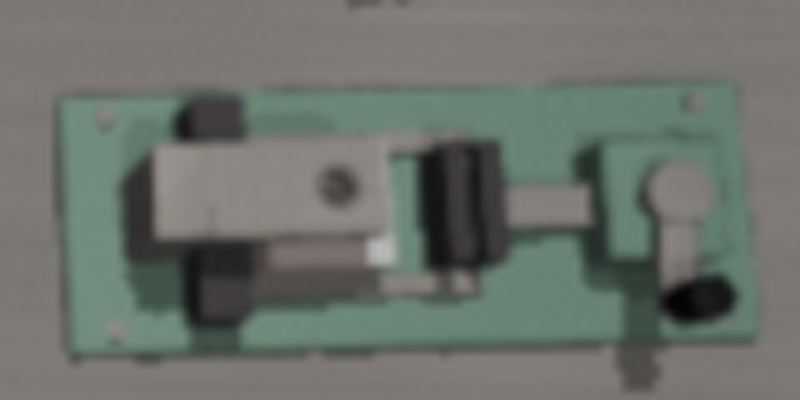

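```bash
python3 -m inch '{"moves":[{"linear":[0.38,-1,-0.28],"turn":-0.95,"claw":-1},{"linear":[0.38,-1,-0.28],"turn":-0.95,"claw":-1},{"linear":[0.38,-1,-0.28],"turn":-0.95,"claw":-1},{"linear":[0.38,-1,-0.28],"turn":-0.95,"claw":-1},{"linear":[0.38,-1,-0.28],"turn":-0.95,"claw":-1},{"linear":[0.38,-1,-0.28],"turn":-0.95,"claw":-1},{"linear":[0.38,-1,-0.28],"turn":-0.95,"claw":-1}]}' && python3 -m inch '{"moves":[{"linear":[0.38,-1,-0.28],"turn":-0.95,"claw":-1},{"linear":[0.38,-1,-0.28],"turn":-0.95,"claw":-1},{"linear":[0.38,-1,-0.28],"turn":-0.95,"claw":-1},{"linear":[0.38,-1,-0.28],"turn":-0.95,"claw":-1},{"linear":[0.38,-1,-0.28],"turn":-0.95,"claw":-1},{"linear":[0.38,-1,-0.28],"turn":-0.95,"claw":-1},{"linear":[0,0,0],"turn":0,"claw":-1},{"linear":[0,0,0],"turn":0,"claw":-1}]}'
python3 - <<'E'
from h import *
s=sense(); print(s['tool_pos'],s['orientation'],s['joint_positions'])
p,d,c=shot('wrist','w1'); print(c)
a=cv2.imread('pics/w1.png');cv2.imwrite('pics/w1b.png',cv2.resize(a,(800,600)))
E
```

```text
t: 0.73
tool_pos: [221.0, 377.5, 242.8]
orientation: [-3.141, 0.0, 2.169]
ft_force: [1.1, -0.5, 1.2]
gripper_width: 91.2
grip_force: 0.0
t: 1.4
tool_pos: [277.9, 228.0, 201.0]
orientation: [-3.141, 0.0, 1.574]
ft_force: [0.8, 0.6, -0.8]
gripper_width: 91.0
grip_force: 0.0
[277.91409004 227.98594409 201.03243488] [-3.14092833e+00  2.93803319e-04  1.57440426e+00] [6.54906293e-01 7.19271044e-02 2.14808459e+00 2.12129543e-04
 9.22287418e-01 6.51170270e-01]
{'intrinsics': array([[297.31863964,   0.        , 255.17612727],
       [  0.        , 297.31863964, 188.1772123 ],
       [  0.        ,   0.        ,   1.        ]]), 'origin': array([277.04171681, 296.4567707 , 292.18234266]), 'orientation': array([-0.24668585,  0.00045009,  0.00374724])}
```

View pics/w1b.png

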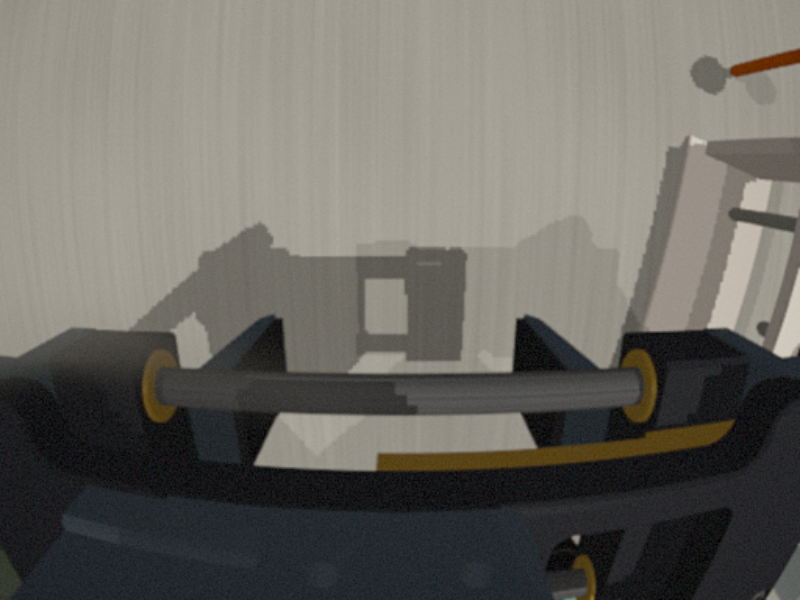

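The near stem's tip shows at (733,213) and a second tip at (760,328). I'll cast both onto z=15 and z=75 to see which fits the head positions.

```bash
python3 - <<'E'
from h import *
p,d,K,o,R=cam('w1')
for u,v in ((733,213),(760,328)):
    for z in (15,75): print((u,v),z,onz(K,o,R,[u*.64,v*.64],z,True))
E
```

```text
(733, 213) 15 [[517.66307284 287.75390521  15.        ]]
(733, 213) 75 [[465.57721043 289.63776233  75.        ]]
(760, 328) 15 [[566.05899405 199.7707601   15.        ]]
(760, 328) 75 [[503.49715671 220.69980118  75.        ]]
```

h1 (back-left, ≈517,288) is the long probe, since its tip falls under its own head at z=15. h2 is the short probe and h3 the fat one. Next I move over the knob.

```bash
python3 -m inch '{"moves":[{"linear":[0.33,-0.98,0.04],"turn":0,"claw":-1},{"linear":[0.33,-0.98,0.04],"turn":0,"claw":-1},{"linear":[0.33,-0.98,0.04],"turn":0,"claw":-1},{"linear":[0.33,-0.98,0.04],"turn":0,"claw":-1},{"linear":[0.33,-0.98,0.04],"turn":0,"claw":-1},{"linear":[0.33,-0.98,0.04],"turn":0,"claw":-1},{"linear":[0.33,-0.98,0.04],"turn":0,"claw":-1},{"linear":[0.33,-0.98,0.04],"turn":0,"claw":-1}]}' | tail -0; python3 -m inch '{"moves":[{"linear":[0.33,-0.98,0.04],"turn":0,"claw":-1},{"linear":[0.33,-0.98,0.04],"turn":0,"claw":-1},{"linear":[0.33,-0.98,0.04],"turn":0,"claw":-1},{"linear":[0.33,-0.98,0.04],"turn":0,"claw":-1},{"linear":[0.33,-0.98,0.04],"turn":0,"claw":-1},{"linear":[0.33,-0.98,0.04],"turn":0,"claw":-1},{"linear":[0.33,-0.98,0.04],"turn":0,"claw":-1},{"linear":[0.33,-0.98,0.04],"turn":0,"claw":-1}]}' | tail -0;  python3 -m inch '{"moves":[{"linear":[0.33,-0.98,0.04],"turn":0,"claw":0.2},{"linear":[0.33,-0.98,0.04],"turn":0,"claw":0.2},{"linear":[0.33,-0.98,0.04],"turn":0,"claw":0.2},{"linear":[0.33,-0.98,0.04],"turn":0,"claw":0.2},{"linear":[0.33,-0.98,0.04],"turn":0,"claw":0.2},{"linear":[0.33,-0.98,0.04],"turn":0,"claw":0.2},{"linear":[0,0,0],"turn":0,"claw":0.2},{"linear":[0,0,0],"turn":0,"claw":0.2}]}'
python3 - <<'E'
from h import *
s=sense(); print(s['tool_pos'],s['orientation'],s['joint_positions'])
p,d,c=shot('wrist','w2'); print(c)
a=cv2.imread('pics/w2.png');cv2.imwrite('pics/w2b.png',cv2.resize(a,(800,600)))
E
```

```text
t: 3.45
tool_pos: [460.7, -310.1, 223.0]
orientation: [3.141, -0.0, 1.577]
ft_force: [-0.0, 0.1, -0.1]
gripper_width: 40.8
grip_force: 0.0
[ 460.68556884 -310.07663677  223.03623477] [ 3.14119238e+00 -3.81660206e-04  1.57730677e+00] [-6.13389180e-01  3.41965900e-01  1.71588192e+00  6.14693263e-04
  1.08364084e+00 -6.20187263e-01]
{'intrinsics': array([[297.31863964,   0.        , 255.17612727],
       [  0.        , 297.31863964, 188.1772123 ],
       [  0.        ,   0.        ,   1.        ]]), 'origin': array([ 459.53283808, -241.67780258,  314.23810941]), 'orientation': array([-0.24602908, -0.00067171,  0.00668377])}Exception ignored on flushing sys.stdout:
BrokenPipeError: [Errno 32] Broken pipe
Exception ignored on flushing sys.stdout:
BrokenPipeError: [Errno 32] Broken pipe
```

View pics/w2b.png

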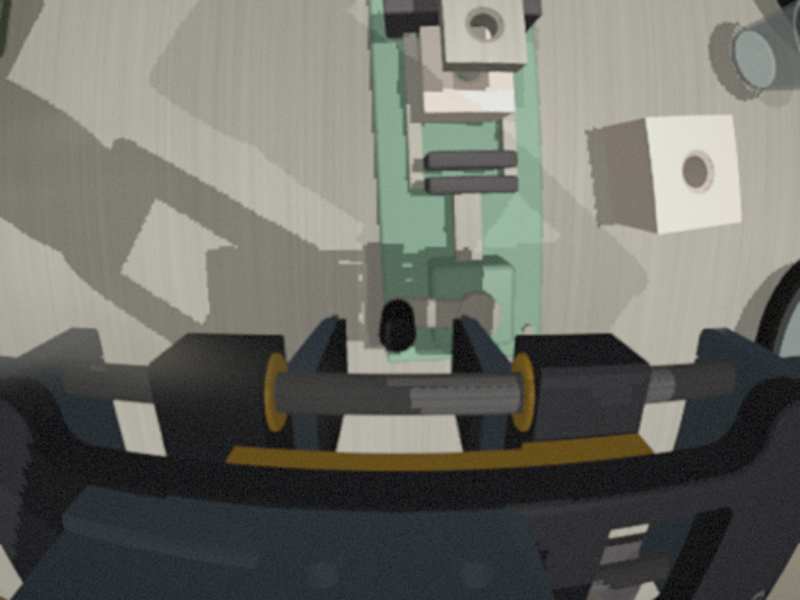

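The wrist view shows the knob at about (398,312), between the fingers, the crank hub at (478,312) and the guide mouth at (485,24). I'll cast these to heights.

```bash
python3 - <<'E'
from h import *
p,d,K,o,R=cam('w2')
for n,u,v,z in (('guide',485,24,115),('hub',478,312,72),('knobtop',398,338,111),('knobbase',398,305,73),('baseLnear',388,358,14),('baseRnear',543,358,14)): print(n,onz(K,o,R,[u*.64,v*.64],z,True).round(1))
g=cv2.cvtColor(p,cv2.COLOR_RGB2GRAY)[0:40,285:340]
cv2.imwrite('pics/c2.png',cv2.resize(g,None,fx=12,fy=12,interpolation=cv2.INTER_CUBIC))
E
```

```text
guide [[ 496.7 -170.6  115. ]]
hub [[ 503.7 -312.4   72. ]]
knobtop [[ 459.8 -313.7  111. ]]
knobbase [[ 459.8 -308.4   73. ]]
baseLnear [[ 453.1 -363.    14. ]]
baseRnear [[ 564.3 -363.8   14. ]]
```

View pics/c2.png

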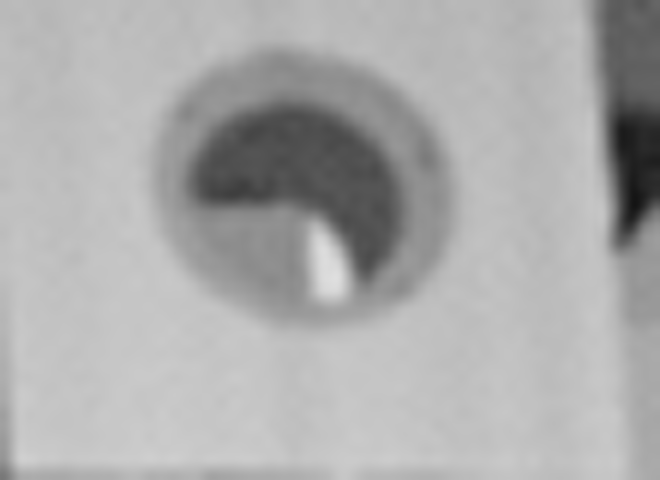

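```bash
python3 -m inch '{"moves":[{"linear":[0,0,-0.68],"turn":0,"claw":0.2},{"linear":[0,0,-0.68],"turn":0,"claw":0.2},{"linear":[0,0,-0.68],"turn":0,"claw":0.2},{"linear":[0,0,-0.68],"turn":0,"claw":0.2},{"linear":[0,0,0],"turn":0,"claw":1},{"linear":[0,0,0],"turn":0,"claw":1},{"linear":[0,0,0],"turn":0,"claw":1},{"linear":[0,0,0],"turn":0,"claw":1}]}'
python3 - <<'E'
import numpy as np
c=np.array([504.7,-313]); al=np.deg2rad(3.2)
# knob at crank angle th: clamp frame (-cos, sin)*45
P=lambda th: c+45*np.array([np.cos(al)*-np.cos(th)-np.sin(al)*np.sin(th), -np.sin(al)*np.cos(th)+np.cos(al)*np.sin(th)])
th=np.linspace(.14,4.12,25)
q=np.array([P(t) for t in th])
for t,a,b in zip(th[1:],q[1:],np.diff(q,axis=0)/25): print(round(t,2),a.round(1),b.round(2))
E
```

```text
t: 4.17
tool_pos: [459.8, -309.7, 156.4]
orientation: [3.14, 0.0, 1.577]
ft_force: [-0.6, 1.5, 0.4]
gripper_width: 17.5
grip_force: 30.0
0.31 [ 461.1 -301.9] [0.05 0.29]
0.47 [ 463.5 -294.8] [0.1  0.28]
0.64 [ 467.1 -288.3] [0.14 0.26]
0.8 [ 471.7 -282.4] [0.18 0.23]
0.97 [ 477.2 -277.4] [0.22 0.2 ]
1.14 [ 483.5 -273.3] [0.25 0.16]
1.3 [ 490.3 -270.4] [0.27 0.12]
1.47 [ 497.5 -268.6] [0.29 0.07]
1.63 [ 505. -268.] [0.3  0.02]
1.8 [ 512.4 -268.7] [ 0.3  -0.03]
1.96 [ 519.6 -270.5] [ 0.29 -0.08]
2.13 [ 526.4 -273.6] [ 0.27 -0.12]
2.3 [ 532.6 -277.7] [ 0.25 -0.16]
2.46 [ 538.1 -282.8] [ 0.22 -0.2 ]
2.63 [ 542.6 -288.7] [ 0.18 -0.24]
2.79 [ 546.1 -295.3] [ 0.14 -0.26]
2.96 [ 548.4 -302.4] [ 0.09 -0.28]
3.12 [ 549.6 -309.7] [ 0.05 -0.29]
3.29 [ 549.5 -317.2] [-0.  -0.3]
3.46 [ 548.2 -324.5] [-0.05 -0.29]
3.62 [ 545.7 -331.6] [-0.1  -0.28]
3.79 [ 542.1 -338.1] [-0.15 -0.26]
3.95 [ 537.4 -343.9] [-0.19 -0.23]
4.12 [ 531.9 -348.9] [-0.22 -0.2 ]
```

Gripped, with the pose matching the computed circle. Now I crank the first 8 steps.

```bash
python3 -m inch '{"moves":[{"linear":[0.05,0.29,0],"turn":0,"claw":1},{"linear":[0.10,0.28,0],"turn":0,"claw":1},{"linear":[0.14,0.26,0],"turn":0,"claw":1},{"linear":[0.18,0.23,0],"turn":0,"claw":1},{"linear":[0.22,0.20,0],"turn":0,"claw":1},{"linear":[0.25,0.16,0],"turn":0,"claw":1},{"linear":[0.27,0.12,0],"turn":0,"claw":1},{"linear":[0.29,0.07,0],"turn":0,"claw":1}]}'
```

```text
t: 4.83
tool_pos: [494.7, -268.0, 156.3]
orientation: [-3.136, -0.003, 1.576]
ft_force: [-8.0, 4.9, 6.8]
gripper_width: 17.4
grip_force: 30.0
```

```bash
python3 -m inch '{"moves":[{"linear":[0.30,0.02,0],"turn":0,"claw":1},{"linear":[0.30,-0.03,0],"turn":0,"claw":1},{"linear":[0.29,-0.08,0],"turn":0,"claw":1},{"linear":[0.27,-0.12,0],"turn":0,"claw":1},{"linear":[0.25,-0.16,0],"turn":0,"claw":1},{"linear":[0.22,-0.20,0],"turn":0,"claw":1},{"linear":[0.18,-0.24,0],"turn":0,"claw":1},{"linear":[0.14,-0.26,0],"turn":0,"claw":1}]}'
```

```text
t: 5.5
tool_pos: [546.2, -294.3, 156.4]
orientation: [3.141, -0.004, 1.576]
ft_force: [-0.9, 5.3, 2.5]
gripper_width: 17.2
grip_force: 30.0
```

```bash
python3 -m inch '{"moves":[{"linear":[0.09,-0.28,0],"turn":0,"claw":1},{"linear":[0.05,-0.29,0],"turn":0,"claw":1},{"linear":[0,-0.30,0],"turn":0,"claw":1},{"linear":[-0.05,-0.29,0],"turn":0,"claw":1},{"linear":[-0.10,-0.28,0],"turn":0,"claw":1},{"linear":[-0.15,-0.26,0],"turn":0,"claw":1},{"linear":[0,0,0],"turn":0,"claw":1}]}'
python3 -c "
from h import *
s=sense();print(s['tool_pos'],s['ft_force'],s['gripper_width'])"
```

```text
t: 6.08
tool_pos: [541.3, -338.1, 156.4]
orientation: [3.141, -0.003, 1.575]
ft_force: [-0.1, 3.2, 1.8]
gripper_width: 17.4
grip_force: 30.0
[ 541.32328063 -338.06147268  156.37019553] [-0.14479078  3.20226973  1.79244841] 17.4164942189264
```

```bash
python3 -m inch '{"moves":[{"linear":[-0.19,-0.23,0],"turn":0,"claw":1},{"linear":[-0.22,-0.20,0],"turn":0,"claw":1},{"linear":[-0.12,-0.09,0],"turn":0,"claw":1},{"linear":[0,0,0],"turn":0,"claw":1},{"linear":[0,0,0],"turn":0,"claw":1}]}'
python3 -c "
from h import *
s=sense();d=s['tool_pos'][:2]-[504.7,-313];a=np.deg2rad(3.2);x=d[0]*np.cos(a)+d[1]*np.sin(a);y=-d[0]*np.sin(a)+d[1]*np.cos(a)
print(s['tool_pos'],s['ft_force'],np.hypot(x,y),np.arctan2(y,-x)%(2*np.pi))"
```

```text
t: 6.5
tool_pos: [529.0, -349.8, 156.4]
orientation: [3.14, -0.004, 1.575]
ft_force: [0.9, 7.0, 2.6]
gripper_width: 17.4
grip_force: 30.0
[ 529.00162527 -349.78217144  156.37859584] [0.85675909 6.97091985 2.57278789] 44.08511230166777 4.184385791441244
```

```bash
python3 -m inch '{"moves":[{"linear":[-0.09,-0.05,0],"turn":0,"claw":1},{"linear":[0,0,0],"turn":0,"claw":1},{"linear":[0,0,0],"turn":0,"claw":1}]}'
python3 -m inch '{"moves":[{"linear":[-0.09,-0.05,0],"turn":0,"claw":1},{"linear":[0,0,0],"turn":0,"claw":1},{"linear":[0,0,0],"turn":0,"claw":1}]}'
```

```text
t: 6.75
tool_pos: [528.3, -350.1, 156.4]
orientation: [3.136, -0.005, 1.575]
ft_force: [5.2, 10.3, 2.0]
gripper_width: 17.3
grip_force: 30.0
t: 7.0
tool_pos: [527.8, -350.4, 156.4]
orientation: [3.133, -0.007, 1.574]
ft_force: [11.5, 14.4, -0.1]
gripper_width: 17.6
grip_force: 30.0
```

Firmly at the stop: force rose by about 13 N with under 1 mm of motion. I relieve it, release, rise and look from above the guide.

```bash
python3 -m inch '{"moves":[{"linear":[0.12,0.07,0],"turn":0,"claw":1},{"linear":[0,0,0],"turn":0,"claw":-0.3},{"linear":[0,0,0],"turn":0,"claw":-0.3},{"linear":[0,0,0],"turn":0,"claw":-0.3},{"linear":[0,0,0.9],"turn":0,"claw":-0.3},{"linear":[0,0,1],"turn":0,"claw":-0.3},{"linear":[0,0,1],"turn":0,"claw":-0.3}]}'
python3 -m inch '{"moves":[{"linear":[-0.31,1,0.2],"turn":0,"claw":-0.3},{"linear":[-0.31,1,0.2],"turn":0,"claw":-0.3},{"linear":[-0.31,1,0],"turn":0,"claw":-0.3},{"linear":[-0.31,1,0],"turn":0,"claw":-0.3},{"linear":[0,0,0],"turn":0,"claw":-0.3},{"linear":[0,0,0],"turn":0,"claw":-0.3},{"linear":[0,0,0],"turn":0,"claw":-0.3}]}'
python3 - <<'E'
from h import *
s=sense(); print(s['tool_pos'],s['orientation'])
p,d,c=shot('wrist','w3'); print(c['origin'])
shot('top','t3')
a=cv2.imread('pics/w3.png');b=cv2.imread('pics/t3.png')[185:265,290:410]
cv2.imwrite('pics/w3b.png',np.vstack([cv2.resize(a[:330,60:500],(800,600))[:400], cv2.resize(b,(300,200),interpolation=cv2.INTER_CUBIC).__class__(0) if 0 else cv2.copyMakeBorder(cv2.resize(b,(300,200),interpolation=cv2.INTER_CUBIC),0,0,0,500,cv2.BORDER_CONSTANT)]))
E
```

```text
t: 7.58
tool_pos: [526.3, -353.2, 228.3]
orientation: [-3.141, -0.0, 1.576]
ft_force: [0.6, -0.4, -0.2]
gripper_width: 54.7
grip_force: 0.0
t: 8.17
tool_pos: [496.2, -253.7, 238.2]
orientation: [3.14, 0.001, 1.576]
ft_force: [-1.4, 0.1, 0.1]
gripper_width: 59.1
grip_force: 0.0
[ 496.19488957 -253.67247059  238.23013824] [3.14024896e+00 1.35719514e-03 1.57631545e+00]
[ 495.01855284 -185.10372924  329.29002848]
```

View pics/w3b.png

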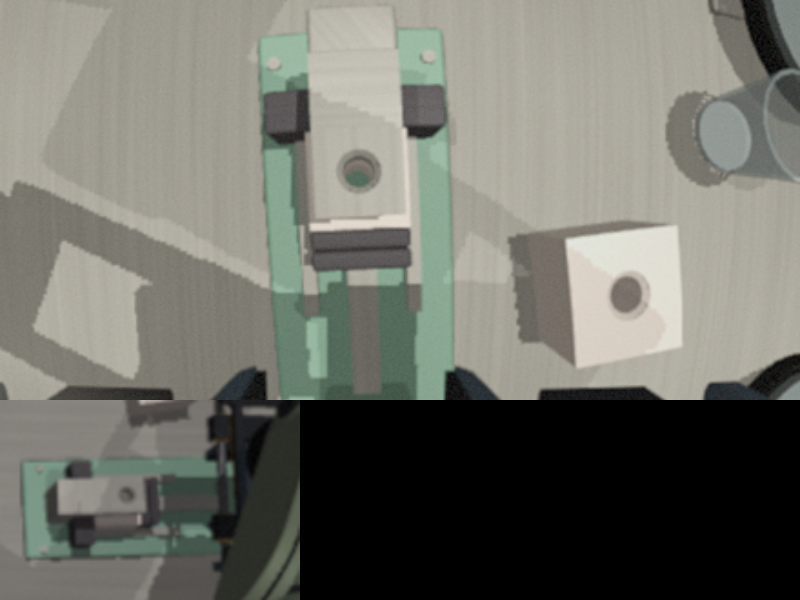

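The cell is home and the jaw pressed against it. The guide mouth is at (358,171) in the crop, with the green base visible through it. Next I get the precise guide centre, and the probe head from the top view.

```bash
python3 - <<'E'
from h import *
p,d,K,o,R=cam('w3')
g=cv2.cvtColor(p,cv2.COLOR_RGB2GRAY); g=cv2.GaussianBlur(g,(3,3),0)
r=g[78:112,240:274]; f=np.median(g[100:116,236:280]); print('face',f)
for t in (12,18,25):
    m=(r<f-t).astype(np.uint8); c,_=cv2.findContours(m,cv2.RETR_EXTERNAL,cv2.CHAIN_APPROX_NONE)
    k=max(c,key=cv2.contourArea); e=cv2.fitEllipse(k); uv=np.array(e[0])+[240,78]; print(t,uv,e[1],onz(K,o,R,uv,115,True))
p,d,K,o,R=cam('top0')
E
```

```text
face 181.0
12 [257.02676392  93.67130852] (24.361572265625, 24.543846130371094) [[ 496.58997725 -170.03431962  115.        ]]
18 [257.19758034  93.70112896] (23.625999450683594, 23.95264434814453) [[ 496.71145957 -170.05505319  115.        ]]
25 [257.36263084  93.61989594] (22.77338218688965, 23.083200454711914) [[ 496.82837254 -169.99536469  115.        ]]
```

```bash
python3 -m inch '{"moves":[{"linear":[0.04,1,0.1],"turn":0,"claw":-0.3},{"linear":[0.04,1,0.1],"turn":0,"claw":-0.3},{"linear":[0.04,1,0.1],"turn":0,"claw":-0.3},{"linear":[0.04,1,0.1],"turn":0,"claw":-0.3},{"linear":[0.04,1,0.1],"turn":0,"claw":-0.3},{"linear":[0.04,1,0.1],"turn":0,"claw":-0.3},{"linear":[0.04,1,0.1],"turn":0,"claw":-0.3},{"linear":[0.04,1,0.1],"turn":0,"claw":-0.3}]}' 
python3 -m inch '{"moves":[{"linear":[0.04,1,0.1],"turn":0,"claw":-0.3},{"linear":[0.04,1,0.1],"turn":0,"claw":-0.3},{"linear":[0.04,1,0],"turn":0,"claw":-0.3},{"linear":[0.04,1,0],"turn":0,"claw":-0.3},{"linear":[0.04,1,0],"turn":0,"claw":-0.3},{"linear":[0.04,1,0],"turn":0,"claw":-0.3},{"linear":[0.04,1,0],"turn":0,"claw":-0.3},{"linear":[0.04,1,0],"turn":0,"claw":-0.3}]}' 
python3 -m inch '{"moves":[{"linear":[0.04,0.9,0],"turn":0,"claw":-0.3},{"linear":[0.04,0.9,0],"turn":0,"claw":-0.3},{"linear":[0.04,0.9,0],"turn":0,"claw":-0.3},{"linear":[0,0,0],"turn":0,"claw":-0.3},{"linear":[0,0,0],"turn":0,"claw":-0.3},{"linear":[0,0,0],"turn":0,"claw":-0.3}]}' 
python3 - <<'E'
from h import *
s=sense(); print(s['tool_pos'],s['orientation'])
p,d,c=shot('wrist','w4'); print(c['origin'])
a=cv2.imread('pics/w4.png')
cv2.imwrite('pics/w4b.png',cv2.resize(a[:300,60:460],(800,600)))
E
```

```text
t: 8.93
tool_pos: [504.5, -52.5, 257.8]
orientation: [3.141, 0.0, 1.575]
ft_force: [0.9, -0.2, -0.3]
gripper_width: 59.1
grip_force: 0.0
t: 9.6
tool_pos: [512.7, 147.8, 262.6]
orientation: [3.141, 0.0, 1.575]
ft_force: [-0.7, 0.1, 0.4]
gripper_width: 58.9
grip_force: 0.0
t: 10.1
tool_pos: [515.3, 213.9, 262.4]
orientation: [-3.141, 0.001, 1.576]
ft_force: [0.7, -0.9, 0.1]
gripper_width: 59.2
grip_force: 0.0
[515.29382993 213.85829067 262.41534309] [-3.14119240e+00  8.78467263e-04  1.57598973e+00]
[514.28857675 282.38311711 353.53261054]
```

View pics/w4b.png

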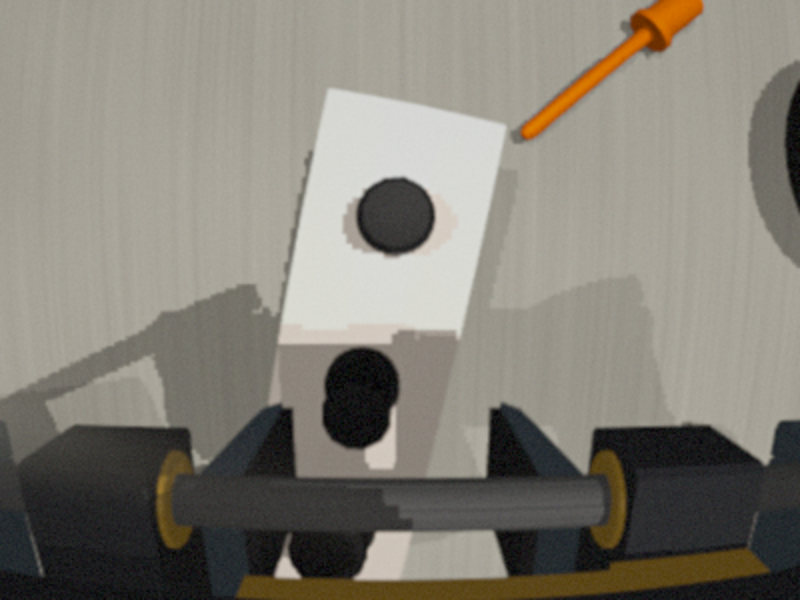

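The long probe's head is centred at (396,215), radius about 39 px as expected for 24 mm at z=170. The orange decoy is at (610,60) and the short probe at (360,385).

```bash
python3 - <<'E'
from h import *
p,d,K,o,R=cam('w4')
m=(p.max(2)<75).astype(np.uint8); m[:80]=0;m[135:]=0;m[:,:225]=0;m[:,290:]=0
c,_=cv2.findContours(m,cv2.RETR_EXTERNAL,cv2.CHAIN_APPROX_NONE);k=max(c,key=cv2.contourArea);e=cv2.fitEllipse(k)
print(e, onz(K,o,R,e[0],170,True), onz(K,o,R,e[0],165,True), d[107,258], sense()['tool_pos'])
E
```

```text
((257.2783508300781, 107.71696472167969), (36.1914176940918, 37.46158981323242), 77.13882446289062) [[515.52028771 286.67805308 170.        ]] [[515.55384335 286.79506052 165.        ]] 177.99063 [515.20167279 213.60249647 262.55034748]
```

```bash
python3 -m inch '{"moves":[{"linear":[0,0.97,0],"turn":0,"claw":-0.3},{"linear":[0,0.97,0],"turn":0,"claw":-0.3},{"linear":[0,0.97,0],"turn":0,"claw":-0.3},{"linear":[0,0,0],"turn":0,"claw":-0.3},{"linear":[0,0,-0.7],"turn":0,"claw":-0.3},{"linear":[0,0,-0.7],"turn":0,"claw":-0.3},{"linear":[0,0,-0.6],"turn":0,"claw":-0.3},{"linear":[0,0,0],"turn":0,"claw":-0.3}]}' 
python3 -m inch '{"moves":[{"linear":[0,0,0],"turn":0,"claw":1},{"linear":[0,0,0],"turn":0,"claw":1},{"linear":[0,0,0],"turn":0,"claw":1},{"linear":[0,0,0],"turn":0,"claw":1},{"linear":[0,0,0],"turn":0,"claw":1},{"linear":[0,0,0],"turn":0,"claw":1}]}'
```

```text
t: 10.82
tool_pos: [513.7, 285.2, 209.8]
orientation: [-3.136, 0.004, 1.575]
ft_force: [-0.4, -0.7, -0.0]
gripper_width: 59.1
grip_force: 0.0
t: 11.32
tool_pos: [515.2, 287.5, 213.5]
orientation: [3.14, -0.001, 1.577]
ft_force: [0.7, 0.8, 1.9]
gripper_width: 23.7
grip_force: 30.0
```

```bash
python3 -m inch '{"moves":[{"linear":[0,0,0.5],"turn":0,"claw":1},{"linear":[0,0,0.9],"turn":0,"claw":1},{"linear":[0,0,1],"turn":0,"claw":1},{"linear":[0,0,1],"turn":0,"claw":1},{"linear":[0,0,1],"turn":0,"claw":1},{"linear":[0,0,1],"turn":0,"claw":1},{"linear":[0,0,1],"turn":0,"claw":1},{"linear":[0,0,0.8],"turn":0,"claw":1}]}' 
python3 -m inch '{"moves":[{"linear":[0,-1,0],"turn":0,"claw":1},{"linear":[0,-1,0],"turn":0,"claw":1},{"linear":[0,-1,0],"turn":0,"claw":1},{"linear":[0,-1,0],"turn":0,"claw":1},{"linear":[0,-1,0],"turn":0,"claw":1},{"linear":[0,-1,0],"turn":0,"claw":1},{"linear":[0,-1,0],"turn":0,"claw":1},{"linear":[0,-1,0],"turn":0,"claw":1}]}' 
python3 -m inch '{"moves":[{"linear":[-0.1,-1,-0.3],"turn":0,"claw":1},{"linear":[-0.1,-1,-0.3],"turn":0,"claw":1},{"linear":[-0.1,-1,-0.3],"turn":0,"claw":1},{"linear":[-0.1,-1,-0.3],"turn":0,"claw":1},{"linear":[-0.1,-1,-0.3],"turn":0,"claw":1},{"linear":[-0.1,-1,-0.3],"turn":0,"claw":1},{"linear":[-0.1,-1,-0.3],"turn":0,"claw":1},{"linear":[-0.1,-1,-0.3],"turn":0,"claw":1}]}' 
python3 -m inch '{"moves":[{"linear":[0,-0.4,0],"turn":0,"claw":1},{"linear":[0,0,0],"turn":0,"claw":1},{"linear":[0,0,0],"turn":0,"claw":1},{"linear":[0,0,0],"turn":0,"claw":1}]}' 
python3 - <<'E'
from h import *
s=sense(); print(s['tool_pos'],s['orientation'])
p,d,c=shot('wrist','w5'); shot('side','s5')
a=cv2.imread('pics/w5.png');b=cv2.imread('pics/s5.png')
cv2.imwrite('pics/w5b.png',np.hstack([a,b]) [:,:] if 0 else cv2.resize(np.hstack([a,b]),(800,300)))
E
```

```text
t: 11.98
tool_pos: [514.8, 287.5, 394.9]
orientation: [3.14, -0.001, 1.577]
ft_force: [-0.7, 0.4, -1.0]
gripper_width: 23.2
grip_force: 30.0
t: 12.65
tool_pos: [514.5, 86.3, 392.7]
orientation: [-3.141, 0.0, 1.577]
ft_force: [-0.2, -0.5, -1.3]
gripper_width: 23.3
grip_force: 30.0
t: 13.32
tool_pos: [494.4, -113.7, 332.4]
orientation: [-3.142, -0.0, 1.577]
ft_force: [0.6, -0.2, -1.4]
gripper_width: 23.6
grip_force: 30.0
t: 13.65
tool_pos: [495.1, -121.7, 333.3]
orientation: [3.141, -0.001, 1.577]
ft_force: [0.0, -0.4, -1.0]
gripper_width: 23.4
grip_force: 30.0
[ 495.14945404 -121.65948426  333.25428241] [ 3.14063268e+00 -6.61125910e-04  1.57716495e+00]
```

View pics/w5b.png

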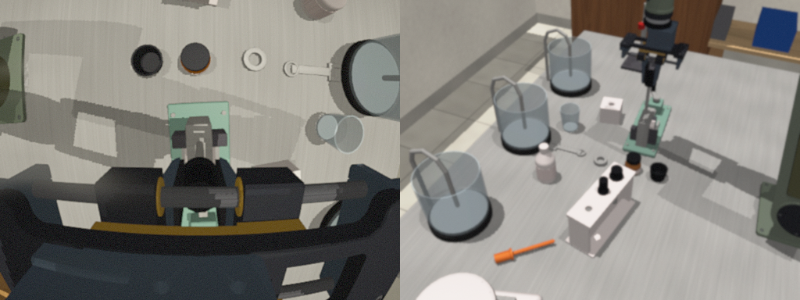

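The long probe is in hand: its stem hangs below the fingers, and the remaining heads in the rack are the short and fat ones. Next I check the stem's position and tilt from the side depth.

```bash
python3 - <<'E'
from h import *
p,d,K,o,R=cam('s5'); P=pts(K,o,R,d); t=sense()['tool_pos']
m=(np.hypot(P[...,0]-t[0],P[...,1]-t[1])<30)&(P[...,2]>128)&(P[...,2]<240)&(d>0)
v=o-P.mean((0,1)); w=o[:2]-t[:2]; w/=np.linalg.norm(w)
for a in range(128,240,8):
    Q=P[m&(P[...,2]>=a)&(P[...,2]<a+8)]
    if len(Q)>2: 
        c=np.median(Q,0); print(a,len(Q),(c[:2]-4.3*w).round(1),(c[:2]-4.3*w-t[:2]).round(1))
# stem direction in image: project expected axis pts, and measured dark/bright stem columns
Rc=R.T
def proj(X): 
    q=Rc@(X-o); return np.array([K[0,0]*q[0]/-q[2]+K[0,2], K[1,1]*-q[1]/-q[2]+K[1,2]])
for z in (135,160,190,220,244): print(z,proj(np.array([t[0],t[1],z])).round(1))
E
```

```text
136 9 [ 494.9 -121.9] [-0.2 -0.4]
144 11 [ 493.  -120.8] [-2.1  0.7]
152 11 [ 495.3 -121.8] [ 0.1 -0.3]
160 11 [ 492.  -121.5] [-3.2  0. ]
168 10 [ 494.5 -119.1] [-0.7  2.4]
176 11 [ 493.9 -121.5] [-1.3  0. ]
184 12 [ 494.2 -119.8] [-1.   1.7]
192 14 [ 494.8 -119.6] [-0.3  1.9]
200 11 [ 493.4 -121. ] [-1.8  0.5]
208 12 [ 493.5 -120.8] [-1.7  0.7]
216 13 [ 494.1 -120.5] [-1.   0.9]
224 11 [ 493.7 -121.2] [-1.4  0.3]
232 10 [ 493.4 -120.3] [-1.7  1.2]
135 [313.7 145.7]
160 [314.8 137.6]
190 [316.1 127.4]
220 [317.4 116.9]
244 [318.5 108.3]
```

```bash
python3 -m inch '{"moves":[{"linear":[0.03,-0.65,0],"turn":0,"claw":1},{"linear":[0.03,-0.65,0],"turn":0,"claw":1},{"linear":[0,-0.63,0],"turn":0,"claw":1},{"linear":[0,0,0],"turn":0,"claw":1},{"linear":[0,0,0],"turn":0,"claw":1},{"linear":[0,0,0],"turn":0,"claw":1}]}' 
python3 - <<'E'
from h import *
s=sense(); print(s['tool_pos'],s['orientation'],s['ft_force'])
shot('side','s6');p,d,K,o,R=cam('s6'); P=pts(K,o,R,d); t=s['tool_pos']
w=o[:2]-t[:2]; w/=np.linalg.norm(w)
m=(np.hypot(P[...,0]-t[0],P[...,1]-t[1])<20)&(d>0)&(P[...,2]>140)&(P[...,2]<225)
print('stem off',(P[m].mean(0)[:2]-4.2*w-t[:2]).round(2), m.sum())
# guide arm top as seen by same camera: z~115
a=(abs(P[...,2]-115)<4)&(abs(P[...,0]-497)<40)&(P[...,1]<-120)&(P[...,1]>-220); vv,uu=np.nonzero(a)
X=onz(K,o,R,np.stack([uu,vv],1),115); print('arm',rect(X),len(uu))
E
```

```text
t: 14.25
tool_pos: [496.5, -169.8, 332.9]
orientation: [3.141, -0.001, 1.577]
ft_force: [-0.1, 0.1, -0.9]
gripper_width: 23.5
grip_force: 30.0
[ 496.46064851 -169.80515424  332.88591512] [ 3.14136400e+00 -7.43421030e-04  1.57727148e+00] [-0.05024785  0.12069822 -0.93285409]
stem off [-1.21  0.96] 115
arm ((494.8093566894531, -151.44134521484375), (36.728660583496094, 70.46731567382812), 3.905604124069214) 217
```

Offset is about +0.7 mm in x, well inside the chamfer. I descend gently.

```bash
python3 -m inch '{"moves":[{"linear":[0.02,0,-0.4],"turn":0,"claw":1},{"linear":[0,0,-0.3],"turn":0,"claw":1},{"linear":[0,0,-0.2],"turn":0,"claw":1},{"linear":[0,0,-0.2],"turn":0,"claw":1},{"linear":[0,0,-0.2],"turn":0,"claw":1},{"linear":[0,0,0],"turn":0,"claw":1},{"linear":[0,0,0],"turn":0,"claw":1}]}' 
python3 -m inch '{"moves":[{"linear":[0,0,-0.2],"turn":0,"claw":1},{"linear":[0,0,-0.2],"turn":0,"claw":1},{"linear":[0,0,-0.2],"turn":0,"claw":1},{"linear":[0,0,0],"turn":0,"claw":1},{"linear":[0,0,0],"turn":0,"claw":1}]}'
```

```text
t: 14.88
tool_pos: [496.8, -170.8, 299.9]
orientation: [-3.141, -0.0, 1.576]
ft_force: [0.4, 0.1, -0.5]
gripper_width: 23.3
grip_force: 30.0
t: 15.3
tool_pos: [496.7, -170.8, 284.8]
orientation: [-3.141, -0.0, 1.577]
ft_force: [-0.4, 0.3, -1.5]
gripper_width: 23.5
grip_force: 30.0
```

```bash
python3 -m inch '{"moves":[{"linear":[0,0,-0.3],"turn":0,"claw":1},{"linear":[0,0,-0.3],"turn":0,"claw":1},{"linear":[0,0,-0.3],"turn":0,"claw":1},{"linear":[0,0,-0.2],"turn":0,"claw":1},{"linear":[0,0,-0.2],"turn":0,"claw":1},{"linear":[0,0,0],"turn":0,"claw":1},{"linear":[0,0,0],"turn":0,"claw":1}]}' 

```

```text
t: 15.88
tool_pos: [496.8, -170.8, 252.4]
orientation: [-3.141, -0.0, 1.577]
ft_force: [0.1, -0.2, -1.2]
gripper_width: 23.7
grip_force: 30.0
```

```bash
python3 -m inch '{"moves":[{"linear":[0,0,-0.2],"turn":0,"claw":1},{"linear":[0,0,-0.2],"turn":0,"claw":1},{"linear":[0,0,-0.2],"turn":0,"claw":1},{"linear":[0,0,-0.2],"turn":0,"claw":1},{"linear":[0,0,-0.08],"turn":0,"claw":1},{"linear":[0,0,0],"turn":0,"claw":1},{"linear":[0,0,0],"turn":0,"claw":1},{"linear":[0,0,0],"turn":0,"claw":1}]}' 
python3 - <<'E'
from h import *
shot('top','t7');shot('side','s7')
a=cv2.imread('pics/t7.png')[150:280,270:430];b=cv2.imread('pics/s7.png')[40:220,230:410]
p,d,K,o,R=cam('s7'); P=pts(K,o,R,d); t=sense()['tool_pos']
m=(np.hypot(P[...,0]-t[0],P[...,1]-t[1])<22)&(d>0)&(P[...,2]>119)&(P[...,2]<139)
Q=P[m]; print('between arm and collar', len(Q), Q.mean(0), np.std(Q,0)); print(sense()['ft_force'])
cv2.imwrite('pics/f.png',np.hstack([cv2.resize(a,(360,360)),cv2.resize(b,(360,360),interpolation=cv2.INTER_CUBIC)]))
E
```

```text
t: 16.55
tool_pos: [497.0, -170.9, 231.0]
orientation: [3.141, 0.0, 1.576]
ft_force: [-0.6, -0.5, -0.8]
gripper_width: 23.4
grip_force: 30.0
between arm and collar 21 [ 496.04051586 -164.83004702  126.92117116] [4.05134485 2.49016923 4.78325704]
[ 0.03367077 -1.26387159 -1.26639846]
```

View pics/f.png

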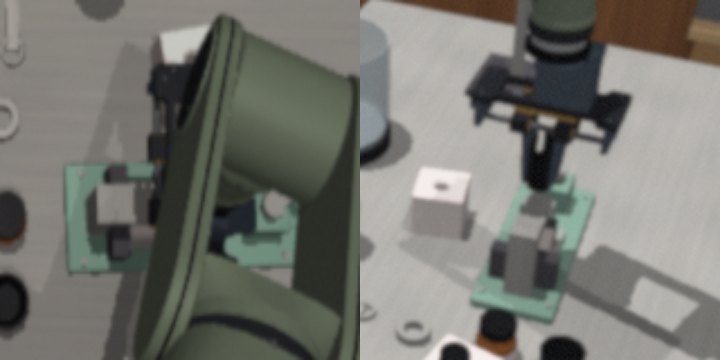

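The side view shows the probe standing in the guide arm with its collar clear above it. There is no contact force and the tip is at about z=32.

```bash
python3 -c "
from rig import *
print(hand_in())"
```

```text
the job is handed in; nothing more can be done
None
```

Job handed in at about 17 s: I turned the crank clockwise to its stop so the cell sits home, and the long probe is held upright through the guide, tip about 60% down the bore (worked out from the tool height), collar about 27 mm above the guide.

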